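Scrub the spatter pot and hold its dump gate open by four ratchet clicks

TASK

Scrub out the spatter pot with the bore brush that stands in it: draw the brush up until its bristle head is at the pot's rim and push it back down to the floor, twice, without pulling it out of the pot, and leave it standing there. Then open the pot's dump gate by taking the upright handle of the ratchet lever and swinging it counter-clockwise (seen from above) four clicks, no further, and finish while still holding it there, since its spring would pull it back. Leave the other things on the plate where they are.

Things in the scene. Friction and masses are not known exactly. Their poses are not given: they have to be found in the camera images.
- station: Fixed steel station: base plate 150 x 360 x 12 mm (long along its y), open pot at one end, ratchet wheel and lever at the other. Origin on the table, z up; the pot's axis is at x 25, y 120 mm, the lever's pivot at x -20, y -70 mm. A grey pawl housing (38 mm high) stands by the wheel; an aluminium gate bar driven by the wheel slides along y under the pot.
- pot_floor (a point): Centre of the fixed inner floor of the spatter pot, a round open-topped steel pot: bore 43 mm wide and 85 mm deep, outside 54 mm (58 at the rim), rim 112 mm above the table, this floor 27 mm above the table.
- brush: Loose bore brush, about 150 g, 190 mm long, standing on the pot's floor. Origin at the foot of the bristle head, z up. Stiff bristle head 39 mm wide from 0 to 40 mm, 10 mm steel rod to 105 mm, round wooden handle 22 mm wide to 190 mm (straight from 112 to 183). On the floor its top is 217 mm above the table; with the foot 45 mm above the floor the bristle head's top is level with the rim.
- pivot (a point): Point on the vertical axis of the ratchet lever, 60 mm above the table, at the top of its arm.
- handle: Upright round steel grip of the lever, 20 mm wide and 66 mm tall, on the end of the flat lever arm; it swivels freely about its own upright axis. Origin at its foot, 60 mm above the table (the arm's top face is just there), 100 mm from the pivot axis; z up. Its top is 126 mm above the table.
- lever (a joint): Lever angle (rad): 0 at rest (arm at -150 degrees from the station's x), growing counter-clockwise from above, stop at 1.65. A sprung pawl clicks over teeth both ways: click n is the notch at 0.262 n (15 degrees each), tooth crests half-way between. A return spring (4 N at the handle at rest, 5 N at four clicks) beats the pawl and pulls the lever back if let go; crests add or take up to 3 N.
- canister: Capped screw-top aluminium canister, 64 mm wide, 94 mm tall, loose bystander; origin under its centre.
- c_clamp: Red enamelled C-clamp lying flat, about 120 x 80 x 18 mm, loose bystander.
- t_bolt: Knurled steel T-bolt lying flat, 85 mm long, 20 mm high, loose bystander; origin at its head end.
- step_shim: Brass-coloured step shim, 45 x 30 x 18 mm, three steps, loose bystander.
- bump_stop: Squat black rubber bump stop, 48 mm wide, 34 mm tall, loose bystander.
- gas_nozzle: Copper welding gas nozzle standing upright, 30 mm wide, 70 mm tall, loose bystander.

How it is judged:
On the way, in this order (a step that is already met when the one before it is completed fails the run):
1. brush drawn up at least 35 mm off the pot's floor (z of brush in the frame of pot_floor above 0.035 m and horizontal distance between brush and pot_floor below 0.012 m), for 0.05 s.
2. brush back down to the floor (within 10 mm) (z of brush in the frame of pot_floor below 0.01 m and horizontal distance between brush and pot_floor below 0.012 m), for 0.05 s.
3. brush drawn up at least 35 mm a second time (all of step 1), for 0.05 s.
4. brush back down to the floor a second time (all of step 2), for 0.05 s.
5. lever past its first click under the fingers, the brush let go (value of joint lever above 0.2 rad and contact force between the fingers and handle above 1 N and contact force between the fingers and brush below 0.1 N), for 0.05 s.
6. lever in its fourth notch, held by the fingers (value of joint lever between 0.943 and 1.152 rad and contact force between the fingers and handle above 1 N), for 0.3 s.
At the end, for the whole second after the job is handed in: Lever at rest in its fourth notch (3.6 to 4.4 clicks, 0.943 to 1.152 rad), held by the fingers with over 1 N on its handle; brush let go, upright (within 0.15 rad) in the pot, foot within 8 mm of the floor; no bystander moved over 20 mm (all of step 6 and velocity of joint lever between -0.05 and 0.05 rad/s and z of brush in the frame of pot_floor below 0.008 m and horizontal distance between brush and pot_floor below 0.012 m and angle between brush's own z axis and vertical below 0.15 rad and contact force between each of the arm, the fingers and brush below 0.1 N and distance of each of canister, c_clamp, t_bolt, step_shim, bump_stop, gas_nozzle from where it was at the start of the episode below 0.02 m); the arm keeps its last pose, push and grip.
It fails at once if brush pulled out of the pot (foot more than 80 mm above its floor) (z of brush in the frame of pot_floor above 0.08 m).
It fails at once if lever run on past the crest after the fourth click (value of joint lever above 1.2 rad).
It fails at once if a bystander shifted by more than 20 mm (distance of any of canister, c_clamp, t_bolt, step_shim, bump_stop, gas_nozzle from where it was at the start of the episode above 0.02 m).
It also fails if it takes over 46 s, if anything falls off the work surface, if the arm or the gripper's body presses on something with over 40 N, if the wrist force passes 120 N, or if a joint passes its speed limit or range.

ROBOT

A 6-joint arm with a two-finger parallel gripper is mounted at the origin on the work surface. World frame = base frame: x ahead of the robot, y to its left, z up, the work surface at z = 0. Lengths are in m, angles in rad, forces in N, time in s.
With the tool pointing down it reaches from about 0.35 to 0.8 m from the base axis. Payload 7.3 kg.
Tool frame: the origin (TCP) lies on the centre line of the jaws, within the pads' length; the fingertips stand 11 mm ahead of it and the grasp point (between the pads) lies 8 mm behind it; z points along the fingers, y is the line along which they close (so a half turn about z gives the same grasp; the last joint's range is limited). The gripper opens to 85 mm and grips with 20 to 120 N. Pads are 22 mm wide; open, the fingers measure 114 mm over their backs; the gripper's body (76 mm by 85 mm) begins 54 mm behind the grasp point. The pads swing forward as they close: fully open they stand 13 mm farther back than shut.
Start: joints at [1.119, 0.342, 1.524, -0, 1.275, -0.146], TCP at [0.158, 0.501, 0.222] pointing down, gripper open.
Joint ranges: [-2.53, 2.53], [-0.77, 2.02], [0.04, 2.7], [-1, 4.14], [0.28, 2.66], [-3.11, 3.11]. Speed limits (rad/s): [2.57, 2.57, 3.14, 3.14, 3.14, 3.14].

INTERFACE

Orientations are given as a unit quaternion [w, x, y, z].
In Python, from rig import ctrl, optics, job gives the robot as it stands.
- The arm moves only by the tool apply_moves, never from a script. Its argument "steps" is text: rows parted by semicolons, each of 6 numbers parted by spaces: the shift along the tool's x, y, z as a fraction of full scale, then the turn, a rotation vector about the tool's x, y, z as a fraction of full scale. A call has 1 to 12 rows; each row shifts and turns the commanded pose from where the row before left it, along the tool's axes as they then stand; what a row does not reach is not made up. Full scale, the value 1, is 4 cm for a shift and 8 degrees for a turn. A row lasts 1/8 s, in which the tool goes at most 62.5 mm and 10.7 degrees, less where a joint would pass 70% of its speed; a pose out of reach is approached as far as the arm can. A call with a number of a shift or a turn outside -1 to 1 is refused whole. A call with a gripper value outside its range is refused whole. "jaw" is the gripper's target within -1 to 1 (shut at 1, half-way at 0, fully open at -1), set as the call begins (left out, the last holds). The fingers move at their own pace and stop on an object; "newtons" is the grip in N (left out, the last holds). Time passes only in rows, so rows that do not move let the fingers close. It gives the time, the measured TCP pose, the force, the opening and the grip force at its end, in the units of the state.
- ctrl.state(): the state, without advancing time (a new reading comes with each control period).
- optics.read_camera(name): name is "side" or "top" or "wrist"; returns (picture, depth): 400x640x3 uint8, red, green, blue; 400x640 float32, m along the optical axis (not along the pixel's ray), 0 where there is no reading.
- optics.camera_info(name): a dict with "fx", "fy", "cx", "cy" (pixels), "R" (3x3) and "t" (3): a world point X has camera coordinates R X + t. Camera axes: x right, y down, z forward; pixel columns grow to the right and rows downward; lengths in m; the calibration is good to about 2 mm. A picture is of the moment at which its call begins: read the wrist's pose just before it. camera_info takes no time and is no camera call; for the wrist camera it gives the pose at the moment of the call.
- job.finish_job(): hands the job in; it is judged then, once.
The state is a dict: "time_s": time; "qpos": joint angles; "joint_velocities": joint speeds; "effort": joint torques, N m; "tcp_pos": TCP position; "tool_rot": TCP orientation; "wrist_force": force on the tool from outside, world axes, zero at the start; "ft_torque": the same for the moment, N m; "gripper_width": finger opening in m; "finger_force": force on a finger pad.
Only numpy, scipy, OpenCV 4.12 (cv2) and the standard library are available. Lean on these libraries where they do the work, as an engineer would, in place of code of your own. Each camera call takes 0.05 s, during which the arm holds its last target. There are 200 camera calls.

## Working session

There is one attempt and no reset: what is moved stays moved. The work goes in short steps, Python scripts to look and compute and a tool call to move; the robot and the scene stay as the last step left them, time stands still between calls to the robot, and variables do not carry over. Pictures are saved under pics/ and viewed, at most 10 in all, crops included, and the job is handed in when it is done.

Besides the shell and the picture viewer there is one more tool, called after "Call:" in YAML: its name, and indented under it one key for each argument. apply_moves: Moves the arm, as the interface text tells. Shift numbers are shares of 4 cm and turn numbers shares of 8 degrees, none past 1 either way. Its arguments: {"type":"object","properties":{"steps":{"type":"string"},"jaw":{"type":"number"},"newtons":{"type":"number"}},"required":["steps"]}

```bash
ls; mkdir -p pics
python3 - <<'E'
from rig import ctrl, optics, job
import cv2,numpy as np
for n in("top","side"):
    im,d=optics.read_camera(n); c=optics.camera_info(n)
    np.savez(f"pics/{n}.npz",im=im,d=d,**{k:np.array(v) for k,v in c.items()})
    cv2.imwrite(f"pics/{n}.png",im[:,:,::-1])
print(ctrl.state())
E
```

```text
pics
{'time_s': 0.1, 'qpos': array([ 1.11899581e+00,  3.42616565e-01,  1.52487932e+00, -1.50976728e-05,
        1.27543283e+00, -1.45974698e-01]), 'joint_velocities': array([ 4.20978183e-05, -7.36433782e-04, -2.80416105e-03, -9.15621736e-04,
        1.00216319e-03,  6.37967834e-04]), 'effort': array([ 1.11022531e-03, -4.34443116e+01, -2.46495527e+01, -1.65531865e-04,
        4.58743656e-03, -3.72688964e-05]), 'tcp_pos': array([0.15787845, 0.50031976, 0.22102913]), 'tool_rot': array([-1.89806691e-04,  1.52315485e-01,  9.88331699e-01, -6.40541114e-04]), 'wrist_force': array([0.9614981 , 0.35426821, 0.28880469]), 'ft_torque': array([ 0.01563398, -0.01517191,  0.05145889]), 'finger_force': 0.0, 'gripper_width': 0.08522099109320193}
```

View pics/top.png

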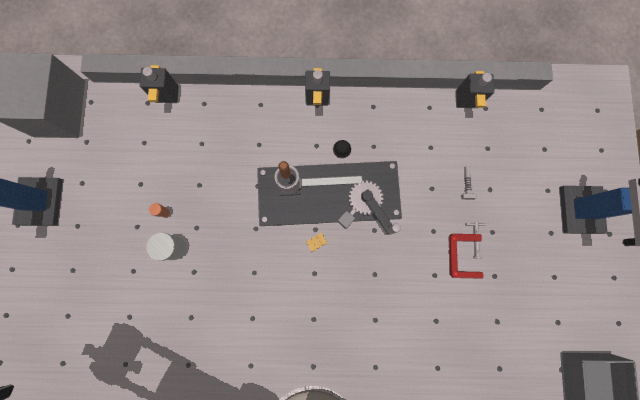

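View pics/side.png

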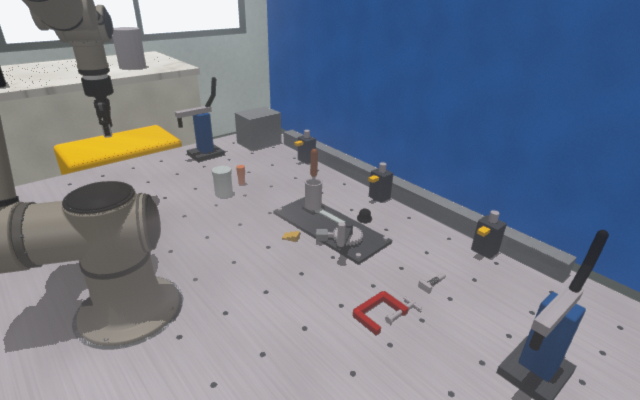

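The top view shows the plate with corners near (258,167), (397,161), (401,216) and (261,226). The brush and pot are near (286,172), the pivot near (367,197) and the lever handle near (396,228). The gas nozzle and canister are to the left, clear of the station.

```bash
cat > h.py <<'E'
import numpy as np
def world(f):
    z=np.load(f); d=z['d']; v,u=np.mgrid[:400,:640]
    P=np.stack([(u-z['cx'])/z['fx']*d,(v-z['cy'])/z['fy']*d,d],-1)
    return z['im'],(P-z['t'])@z['R'], d
E
python3 - <<'E'
from h import *
import cv2
from scipy.optimize import least_squares
z=np.load('pics/top.npz'); print('cam', -z['R'].T@z['t'])
for n in('top','side'):
    im,W,d=world(f'pics/{n}.npz')
    ok=(d>0)&(W[...,0]>.4)&(W[...,0]<.75)&(W[...,1]>-.3)&(W[...,1]<.3)
    for nm,a,b,extra in(('brushtop',.19,.23,0),('brush',.14,.21,0),('rim',.105,.116,0),('handle',.07,.135,0),('htop',.121,.13,0)):
        m=ok&(W[...,2]>a)&(W[...,2]<b)
        if nm[0]=='h': m&=W[...,1]<0
        if nm=='rim': m&=W[...,1]>0
        p=W[m]; 
        if len(p): print(n,nm,len(p),p.mean(0).round(4),p.min(0).round(4),p.max(0).round(4))
    if n=='top':
        m=ok&(W[...,2]>.006)&(W[...,2]<.018)&(im.mean(-1)<90)
        m=cv2.morphologyEx(m.astype(np.uint8),cv2.MORPH_OPEN,np.ones((3,3)))
        k,l,s,_=cv2.connectedComponentsWithStats(m); i=1+s[1:,4].argmax()
        p=W[l==i]; r=cv2.minAreaRect((p[:,:2]*1000).astype(np.float32)); print(r,cv2.boxPoints(r))
        (x,y),(w,h),a=r
        bp=cv2.boxPoints(r); e=[bp[1]-bp[0],bp[2]-bp[1]]; e=max(e,key=np.linalg.norm)
        Y=e/np.linalg.norm(e); Y=Y if Y[1]>0 else -Y; X=np.array([Y[1],-Y[0]])
        print('X',X,'yaw',np.arctan2(X[1],X[0]))
        f=lambda q:np.array([x,y])+q[0]*X+q[1]*Y
        print('pot',f((25,120)),'pivot',f((-20,-70)),'handle',f((-20+100*np.cos(np.radians(-150)),-70-50)))
    for nm,a in(('bump',(342,149)),('shim',(316,242)),('pawl',(347,219)),('pivot',(367,195))):
        if n=='top': print(nm,W[a[1],a[0]])
E
```

```text
cam [0.40271379 0.0017551  1.01201621]
top brushtop 109 [0.5987 0.0661 0.2125] [0.5904 0.0563 0.1914] [0.6114 0.077  0.2218]
top brush 72 [0.5934 0.0646 0.1766] [0.5901 0.0557 0.1404] [0.6097 0.0766 0.2098]
top rim 166 [0.5976 0.0661 0.1116] [0.5734 0.0395 0.1065] [0.6286 0.0948 0.1156]
top handle 103 [ 0.4872 -0.1769  0.1134] [ 0.476  -0.1902  0.0701] [ 0.5753 -0.1245  0.1293]
top htop 63 [ 0.4856 -0.1806  0.126 ] [ 0.476  -0.1902  0.1212] [ 0.4937 -0.1711  0.1293]
((574.951171875, 23.192672729492188), (147.19297790527344, 242.1201934814453), 2.1163034439086914) [[ 496.93436   141.45242 ]
 [ 505.8754   -100.502625]
 [ 652.968     -95.06708 ]
 [ 644.027     146.88797 ]]
X [0.99931794 0.03692811] yaw 0.036936503
pot [595.50274754 144.03402722] pivot [557.54978061 -47.49814463] handle [ 472.85271304 -100.66210905]
bump [ 0.69097486 -0.06682643  0.0356092 ]
shim [ 0.45713492 -0.00456061  0.01335759]
pawl [ 0.51311712 -0.0796651   0.037521  ]
pivot [ 0.56843441 -0.12514758  0.06714288]
side brushtop 67 [0.5975 0.062  0.2051] [0.59   0.0553 0.1901] [0.6084 0.0719 0.2176]
side brush 156 [0.5964 0.0614 0.1748] [0.5877 0.0542 0.1402] [0.6106 0.077  0.2095]
side rim 90 [0.5997 0.0651 0.1095] [0.5738 0.0392 0.105 ] [0.6283 0.0949 0.1152]
side handle 158 [ 0.4817 -0.1851  0.1016] [ 0.475  -0.1917  0.0704] [ 0.4937 -0.1709  0.1271]
side htop 34 [ 0.4842 -0.1829  0.1244] [ 0.4762 -0.1906  0.1211] [ 0.4937 -0.1709  0.1271]
```

The points check out. The pot-to-handle distance is 273.7 mm, which matches the drawing. The station yaw is about 3.6°, the pot is at (0.601, 0.067), the pivot at (0.568, -0.1255) and the handle at (0.485, -0.181). Its radius comes out at 99.9 mm. I'm moving above the brush now.

Call:
apply_moves:
  steps: "0 0 -1 0 0 0;-0.69 -0.35 -0.1 0 0 0;-0.69 -0.35 0 0 0 0;-0.69 -0.35 0 0 0 0;-0.69 -0.35 0 0 0 0;-0.69 -0.35 0 0 0 0;-0.69 -0.35 0 0 0 0;-0.69 -0.35 0 0 0 0;-0.69 -0.35 0 0 0 0;-0.69 -0.35 0 0 0 0;-0.69 -0.35 0 0 0 0;-0.69 -0.35 0 0 0 0"
  jaw: -1
  newtons: 60

```text
time_s: 1.6
tcp_pos: [0.4017, 0.2615, 0.2653]
tool_rot: [-0.0, 0.152, 0.988, -0.0]
wrist_force: [0.5, 0.3, -0.0]
gripper_width: 0.0855
finger_force: 0.0
```

Call:
apply_moves:
  steps: "-0.69 -0.35 0 0 0 0;-0.69 -0.35 0 0 0 0;-0.69 -0.35 0 0 0 0;-0.69 -0.35 0 0 0 0;-0.69 -0.35 0 0 0 0;-0.69 -0.35 0 0 0 0;-0.69 -0.35 0 0 0 0;-0.69 -0.35 0 0 0 0;-0.69 -0.35 0 0 0 0;0 0 0 0 0 0;0 0 0 0 0 0"

```text
time_s: 2.98
tcp_pos: [0.5995, 0.0679, 0.2651]
tool_rot: [-0.001, 0.152, 0.988, 0.0]
wrist_force: [-0.2, 0.2, 0.5]
gripper_width: 0.0852
finger_force: 0.0
```

```bash
cat >> h.py <<'E'
from scipy.spatial.transform import Rotation as Ro
def go(target):
    from rig import ctrl
    s=ctrl.state(); q=s['tool_rot']; R=Ro.from_quat([*q[1:],q[0]]).as_matrix()
    print('t',s['time_s'],'tcp',s['tcp_pos'].round(4),'y-yaw',np.degrees(np.arctan2(R[1,1],R[0,1])).round(1),'tilt',np.degrees(R[:2,2]).round(2),'w',s['gripper_width'],'F',s['wrist_force'].round(1),s['finger_force'],'q6',s['qpos'][5])
    print('need',(R.T@(np.array(target)-s['tcp_pos'])/.04).round(3)); return s,R
E
python3 -c "
from h import *
go([.600,.0662,.172])"
```

```text
t 2.975 tcp [0.5995 0.0679 0.2651] y-yaw 72.5 tilt [-0.08  0.03] w 0.08519746451365484 F [-0.2  0.2  0.5] 0.0 q6 -1.2795019485074932
need [-0.027 -0.036  2.328]
```

Call:
apply_moves:
  steps: "-0.03 -0.04 0.5 0 0 0;0 0 0.5 0 0 0;0 0 0.5 0 0 0;0 0 0.5 0 0 0;0 0 0.33 0 0 0;0 0 0 0 0 0"

```text
time_s: 3.72
tcp_pos: [0.6, 0.0662, 0.1718]
tool_rot: [-0.001, 0.152, 0.988, -0.0]
wrist_force: [-0.6, 0.0, 0.8]
gripper_width: 0.0851
finger_force: 0.0
```

Call:
apply_moves:
  steps: "0 0 0 0 0 0;0 0 0 0 0 0;0 0 0 0 0 0;0 0 0 0 0 0;0 0 0 0 0 0;0 0 0 0 0 0;0 0 0 0 0 0;0 0 0 0 0 0"
  jaw: 1
  newtons: 50

```text
time_s: 4.72
tcp_pos: [0.6011, 0.0656, 0.1729]
tool_rot: [0.001, 0.152, 0.988, 0.0]
wrist_force: [0.0, 0.7, 5.0]
gripper_width: 0.0204
finger_force: 49.8
```

```bash
python3 -c "
from h import *
go([.600,.0662,.172])"
```

```text
t 4.725 tcp [0.6011 0.0656 0.1729] y-yaw 72.5 tilt [0.06 0.01] w 0.02040477700516593 F [0.  0.7 5. ] 49.76557226967998 q6 -1.283057003382943
need [0.031 0.005 0.021]
```

The handle is gripped. Next is the first draw, 43 mm up.

Call:
apply_moves:
  steps: "0 0 -0.2 0 0 0;0 0 -0.2 0 0 0;0 0 -0.2 0 0 0;0 0 -0.2 0 0 0;0 0 -0.15 0 0 0;0 0 -0.12 0 0 0;0 0 0 0 0 0;0 0 0 0 0 0"

```text
time_s: 5.72
tcp_pos: [0.6006, 0.0656, 0.2149]
tool_rot: [-0.0, 0.152, 0.988, -0.0]
wrist_force: [0.7, -0.7, -1.7]
gripper_width: 0.0209
finger_force: 49.1
```

Run:
```python
from h import *
from rig import optics
import cv2
go([.600,.0662,.172])
im,d=optics.read_camera("side"); cv2.imwrite("pics/s2.png",cv2.resize(im[100:260,240:440,::-1],None,fx=4,fy=4)[:600])
```

```text
t 5.725 tcp [0.6006 0.0656 0.2149] y-yaw 72.5 tilt [-0.03  0.  ] w 0.02085676367278703 F [ 0.7 -0.7 -1.7] 49.05223692767322 q6 -1.2830818424521724
need [0.019 0.01  1.073]
```

View pics/s2.png

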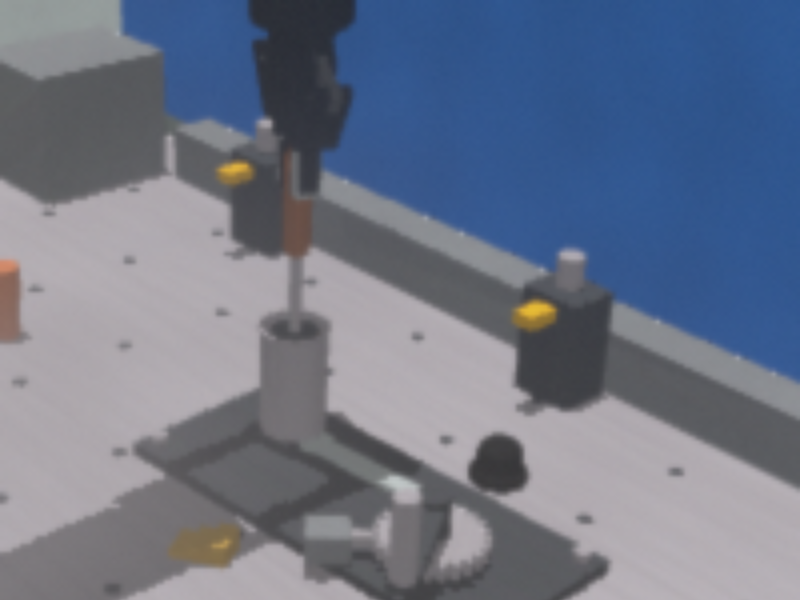

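The side crop shows the wooden handle's foot at (297,253) and the rim at (297,322). That is about 60 mm of rod above the rim, so the brush came up the full ~43 mm. I'm pushing it back down, then doing the second stroke.

Call:
apply_moves:
  steps: "0 0 0.2 0 0 0;0 0 0.2 0 0 0;0 0 0.2 0 0 0;0 0 0.2 0 0 0;0 0 0.15 0 0 0;0 0 0.12 0 0 0;0 0 0 0 0 0;0 0 0 0 0 0;0 0 0 0 0 0"

```text
time_s: 6.9
tcp_pos: [0.6012, 0.0656, 0.1729]
tool_rot: [0.001, 0.152, 0.988, 0.0]
wrist_force: [1.4, 0.3, 1.0]
gripper_width: 0.02
finger_force: 49.5
```

Call:
apply_moves:
  steps: "0 0 -0.2 0 0 0;0 0 -0.2 0 0 0;0 0 -0.2 0 0 0;0 0 -0.2 0 0 0;0 0 -0.15 0 0 0;0 0 -0.12 0 0 0;0 0 0 0 0 0;0 0 0 0 0 0;0 0 0 0 0 0"

```text
time_s: 8.02
tcp_pos: [0.6007, 0.0656, 0.2149]
tool_rot: [-0.0, 0.152, 0.988, -0.0]
wrist_force: [-1.0, 1.3, -2.5]
gripper_width: 0.0204
finger_force: 49.1
```

Call:
apply_moves:
  steps: "0 0 0.2 0 0 0;0 0 0.2 0 0 0;0 0 0.2 0 0 0;0 0 0.2 0 0 0;0 0 0.15 0 0 0;0 0 0.12 0 0 0;0 0 0 0 0 0;0 0 0 0 0 0;0 0 0 0 0 0"

```text
time_s: 9.15
tcp_pos: [0.6013, 0.0656, 0.1729]
tool_rot: [0.001, 0.152, 0.988, 0.0]
wrist_force: [1.6, 1.4, 2.5]
gripper_width: 0.0208
finger_force: 49.5
```

Both strokes are done. I'm releasing the brush and rising straight up.

Call:
apply_moves:
  steps: "0 0 0 0 0 0;0 0 0 0 0 0;0 0 0 0 0 0;0 0 0 0 0 0;0 0 0 0 0 0;0 0 0 0 0 0;0 0 -0.4 0 0 0;0 0 -0.5 0 0 0;0 0 -0.6 0 0 0;0 0 -0.6 0 0 0;0 0 -0.4 0 0 0;0 0 0 0 0 0"
  jaw: -1

```text
time_s: 10.65
tcp_pos: [0.6015, 0.0656, 0.2748]
tool_rot: [0.002, 0.152, 0.988, 0.0]
wrist_force: [0.4, 0.2, -0.3]
gripper_width: 0.0853
finger_force: 0.0
```

Call:
apply_moves:
  steps: "0 0 0 0 0 1;0 0 0 0 0 1;0 0 0 0 0 1;0 0 0 0 0 1;0 0 0 0 0 1;0 0 0 0 0 1;0 0 0 0 0 1;0 0 0 0 0 1;0 0 0 0 0 1;0 0 0 0 0 1;0 0 0 0 0 1;0 0 0 0 0 1"

```text
time_s: 12.15
tcp_pos: [0.6005, 0.0656, 0.2718]
tool_rot: [-0.0, 0.838, 0.546, -0.0]
wrist_force: [0.9, -0.0, -0.7]
gripper_width: 0.0851
finger_force: 0.0
```

Run:
```python
from h import *
from rig import optics
import cv2
go([.4848,-.1808,.27])
im,d=optics.read_camera("side"); cv2.imwrite("pics/s3.png",cv2.resize(im[100:260,240:440,::-1],None,fx=3,fy=3))
```

```text
t 12.15 tcp [0.6005 0.0656 0.2718] y-yaw -23.8 tilt [-0.07  0.  ] w 0.08509992790109729 F [ 0.9 -0.  -0.7] 0.0 q6 0.39705239514937
need [-6.802 -0.162  0.048]
```

View pics/s3.png

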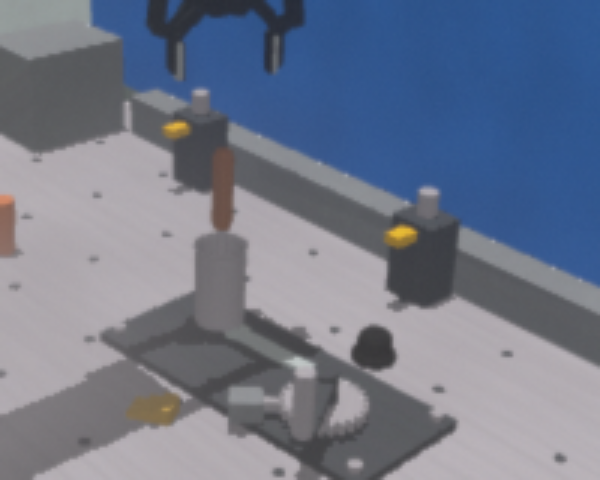

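The crop shows the brush standing upright in the pot, with its top at (222,150), and the jaws clear of it. I'm moving to the lever handle.

Call:
apply_moves:
  steps: "-0.5 -0.02 0 0 0 0;-0.6 -0.02 0 0 0 0;-0.6 -0.02 0 0 0 0;-0.6 -0.02 0 0 0 0;-0.6 -0.02 0 0 0 0;-0.6 -0.02 0 0 0 0;-0.6 -0.02 0 0 0 0;-0.6 -0.02 0 0 0 0;-0.6 0 0 0 0 0;-0.6 0 0 0 0 0;-0.5 0 0 0 0 0;-0.4 0 0 0 0 0"

```text
time_s: 13.7
tcp_pos: [0.4852, -0.1826, 0.2723]
tool_rot: [-0.0, 0.836, 0.549, -0.0]
wrist_force: [0.9, 0.5, 0.1]
gripper_width: 0.0853
finger_force: 0.0
```

Call:
apply_moves:
  steps: "0 0 0.6 0 0 0;0 0 0.6 0 0 0;0 0 0.6 0 0 0;0 0 0.6 0 0 0;0 0 0 0 0 0;0 0 0 0 0 0"

```text
time_s: 14.45
tcp_pos: [0.4866, -0.1817, 0.1773]
tool_rot: [0.001, 0.836, 0.548, 0.0]
wrist_force: [-0.2, -0.4, -0.1]
gripper_width: 0.0857
finger_force: 0.0
```

Run:
```python
from h import *
from rig import optics
import cv2
go([.4848,-.1808,.09])
im,d=optics.read_camera("wrist"); cv2.imwrite("pics/w1.png",im[:,:,::-1])
```

```text
t 14.45 tcp [ 0.4866 -0.1817  0.1773] y-yaw -23.5 tilt [ 0.06 -0.03] w 0.08565224474130924 F [-0.2 -0.4 -0.1] 0.0 q6 -0.09502248009831828
need [ 0.003 -0.053  2.183]
```

View pics/w1.png

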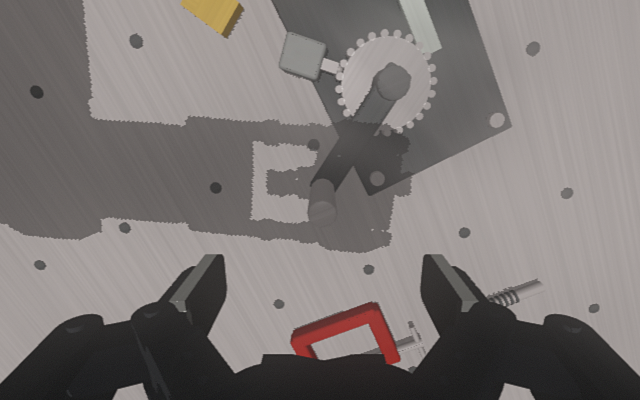

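The wrist view shows the lever handle at (322,210), centred between the pads at (215,270) and (432,270). I'm descending and gripping it.

Call:
apply_moves:
  steps: "0 -0.05 0.45 0 0 0;0 0 0.45 0 0 0;0 0 0.45 0 0 0;0 0 0.45 0 0 0;0 0 0.38 0 0 0;0 0 0 0 0 0"

```text
time_s: 15.25
tcp_pos: [0.4843, -0.1803, 0.0888]
tool_rot: [-0.001, 0.836, 0.548, -0.0]
wrist_force: [0.1, -0.7, 0.1]
gripper_width: 0.0855
finger_force: 0.0
```

Call:
apply_moves:
  steps: "0 0 0 0 0 0;0 0 0 0 0 0;0 0 0 0 0 0;0 0 0 0 0 0;0 0 0 0 0 0;0 0 0 0 0 0;0 0 0 0 0 0;0 0 0 0 0 0"
  jaw: 1
  newtons: 60

```text
time_s: 16.25
tcp_pos: [0.4857, -0.181, 0.0899]
tool_rot: [0.001, 0.836, 0.548, 0.001]
wrist_force: [5.1, -1.7, 2.6]
gripper_width: 0.0185
finger_force: 58.9
```

Run:
```python
from h import *
s,R=go([.4848,-.1808,.09])
P=np.array([.568,-.1255]); c=s['tcp_pos'][:2]-P
print('r',np.linalg.norm(c),'ang',np.degrees(np.arctan2(c[1],c[0])))
a0=np.radians(-146.4); prev=c
for n in range(1,13):
    a=a0+np.radians(5*n); v=.1*np.array([np.cos(a),np.sin(a)])
    print(n,(R[:2,:2].T@(v-prev)/.04).round(3)); prev=v
```

```text
t 16.25 tcp [ 0.4857 -0.181   0.0899] y-yaw -23.5 tilt [ 0.16 -0.07] w 0.018492663237034957 F [ 5.1 -1.7  2.6] 58.865450620651245 q6 -0.09444475153950979
need [-0.004 -0.023 -0.004]
r 0.09928037512816702 ang -145.99173275644344
1 [-0.116  0.164]
2 [-0.093  0.197]
3 [-0.076  0.204]
4 [-0.058  0.21 ]
5 [-0.039  0.215]
6 [-0.02   0.217]
7 [-0.001  0.218]
8 [0.018 0.217]
9 [0.036 0.215]
10 [0.055 0.211]
11 [0.073 0.205]
12 [0.091 0.198]
```

Call:
apply_moves:
  steps: "-0.06 0.08 0 0 0 0;-0.05 0.09 0 0 0 0;-0.05 0.1 0 0 0 0;-0.05 0.1 0 0 0 0;-0.04 0.1 0 0 0 0;-0.04 0.1 0 0 0 0;-0.03 0.1 0 0 0 0;-0.03 0.11 0 0 0 0;-0.02 0.11 0 0 0 0;-0.02 0.11 0 0 0 0;0 0 0 0 0 0;0 0 0 0 0 0"

```text
time_s: 17.75
tcp_pos: [0.5141, -0.2094, 0.0897]
tool_rot: [-0.002, 0.836, 0.548, -0.0]
wrist_force: [-1.7, 4.2, 9.8]
gripper_width: 0.018
finger_force: 59.7
```

Run:
```python
from h import *
s,R=go([.4848,-.1808,.09])
P=np.array([.568,-.1255]); c=s['tcp_pos'][:2]-P
print('r',np.linalg.norm(c),'ang',np.degrees(np.arctan2(c[1],c[0])),'lever',np.degrees(np.arctan2(c[1],c[0]))+146.4)
```

```text
t 17.75 tcp [ 0.5141 -0.2094  0.0897] y-yaw -23.5 tilt [-0.11  0.13] w 0.018031835857062615 F [-1.7  4.2  9.8] 59.717164635658264 q6 -0.11578071176202485
need [ 0.363 -0.958 -0.005]
r 0.09967804920783298 ang -122.70060355731648 lever 23.699396442683522
```

Call:
apply_moves:
  steps: "-0.01 0.11 0 0 0 0;-0.01 0.11 0 0 0 0;0 0.11 0 0 0 0;0 0.11 0 0 0 0;0.01 0.11 0 0 0 0;0.01 0.11 0 0 0 0;0.02 0.11 0 0 0 0;0.02 0.1 0 0 0 0;0.03 0.1 0 0 0 0;0.03 0.1 0 0 0 0;0 0 0 0 0 0;0 0 0 0 0 0"

```text
time_s: 19.25
tcp_pos: [0.5537, -0.2244, 0.0898]
tool_rot: [-0.001, 0.836, 0.548, -0.002]
wrist_force: [-6.0, -1.0, 10.4]
gripper_width: 0.0181
finger_force: 59.8
```

Run:
```python
from h import *
a=np.radians(-86.2); P=np.array([.568,-.1255])
s,R=go([*(P+.1*np.array([np.cos(a),np.sin(a)])),.09])
c=s['tcp_pos'][:2]-P
print('r',np.linalg.norm(c),'lever',np.degrees(np.arctan2(c[1],c[0]))+146.4)
```

```text
t 19.25 tcp [ 0.5537 -0.2244  0.0898] y-yaw -23.5 tilt [-0.25  0.02] w 0.018079851629753188 F [-6.  -1.  10.4] 59.829511642456055 q6 -0.10076776849788735
need [ 0.187  0.488 -0.008]
r 0.09987943607928566 lever 48.185840192622706
```

Call:
apply_moves:
  steps: "0.03 0.1 0 0 0 0;0.04 0.1 0 0 0 0;0.04 0.1 0 0 0 0;0.04 0.1 0 0 0 0;0.04 0.08 0 0 0 0;0 0 0 0 0 0;0 0 0 0 0 0;0 0 0 0 0 0;0 0 0 0 0 0"

```text
time_s: 20.38
tcp_pos: [0.5752, -0.2254, 0.0898]
tool_rot: [-0.0, 0.836, 0.548, -0.001]
wrist_force: [-2.7, -1.1, 7.7]
gripper_width: 0.0181
finger_force: 59.6
```

Run:
```python
from h import *
from rig import optics
import cv2
a=np.radians(-86.4); P=np.array([.568,-.1255])
s,R=go([*(P+.1*np.array([np.cos(a),np.sin(a)])),.09])
c=s['tcp_pos'][:2]-P
print('r',np.linalg.norm(c),'lever',np.degrees(np.arctan2(c[1],c[0]))+146.4, s['joint_velocities'].round(4))
im,d=optics.read_camera("side"); cv2.imwrite("pics/s4.png",cv2.resize(im[100:260,240:440,::-1],None,fx=3,fy=3))
```

```text
t 20.375 tcp [ 0.5752 -0.2254  0.0898] y-yaw -23.5 tilt [-0.13 -0.02] w 0.018051970243102518 F [-2.7 -1.1  7.7] 59.55087125301361 q6 -0.08531281256022329
need [-0.008 -0.022 -0.005]
r 0.10013425830857557 lever 60.53347334354261 [ 0.0021 -0.      0.0009  0.0009  0.0008  0.0002]
```

View pics/s4.png

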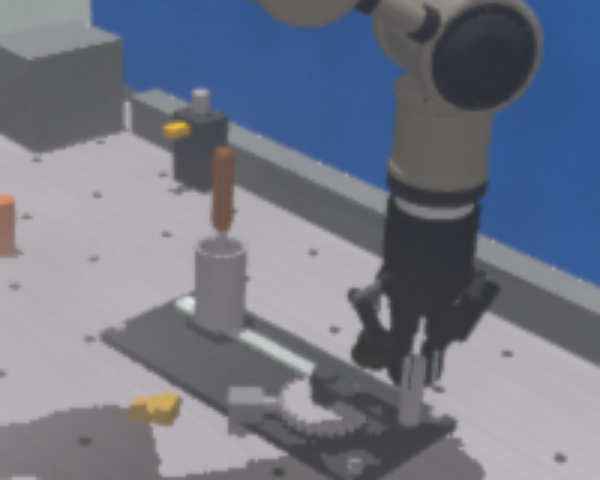

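The crop shows the handle at (412,388) held in the jaws, the gate bar moved along under the pot, and the brush upright at (222,190). The lever is at about 60.5° and still, so I'm handing in.

```bash
python3 -c "
from rig import job
print(job.finish_job())"
```

```text
the job is handed in; nothing more can be done
None
```

The job is handed in, with no verdict shown: the pot was scrubbed with two strokes, the brush left standing in it, and the lever held at about 60.5° (four clicks is 60°).

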